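Shut the burner gas in the bench service box

ROBOT

A 6-joint arm with a two-finger parallel gripper is mounted at the origin on the work surface; the furniture and walls round the work are solid. World frame = base frame: x ahead of the robot, y to its left, z up, the work surface at z = 0. Lengths are in m, angles in rad, forces in N, time in s.
With the tool pointing down it reaches from about 0.2 to 0.875 m from the base axis. Payload 3.4 kg.
Tool frame: the origin (TCP) lies between the finger pads; the fingertips stand 25 mm ahead of it and the grasp point (between the pads) lies 6 mm ahead of it (r.nose_length is the z of the fingertips in the tool frame, in m); z points along the fingers, y is the line along which they close (so a half turn about z gives the same grasp; the last joint's range is limited). The gripper opens to 94 mm and grips with 3 to 60 N. Pads are 16 mm wide; open, the fingers measure 119 mm over their backs; the gripper's body (75 mm by 177 mm) begins 78 mm behind the grasp point.
Start: joints at [-1.325, 0.276, 1.505, -0, 1.361, -0.121], TCP at [0.206, -0.537, 0.23] pointing down, gripper open.
Joint ranges: [-2.89, 2.89], [-0.75, 2.08], [0.22, 2.7], [-1.18, 4.32], [0.11, 2.71], [-2.7, 2.7]. Speed limits (rad/s): [2.57, 2.57, 3.14, 3.14, 3.14, 3.14].

INTERFACE

Orientations are given as a unit quaternion [w, x, y, z].
In Python, from plant import r, gripper_to, inverse_kinematics, vision, models, telemetry gives the robot as it stands. Calls block until the motion is done:
- r.move_to(position, orientation): joint-space move of the TCP to a pose.
- r.move_l(position, rot=None, vel=0.15, guard=None): straight line of the TCP; rot=None keeps the orientation; vel is the mean speed in m/s. With guard (N) it stops when the force on the tool has changed by that much, and returns True; else False.
- r.movej(angles): joint-space move.
- gripper_to(opening, f_grip=None): finger opening in m; f_grip is the grip in N (None keeps the last); returns when the fingers have stopped.
- r.hold(seconds).
- inverse_kinematics(position, orientation): joint angles nearest the present ones, or None.
- vision.snapshot(name): name is "scene" or "top"; returns the picture (480x640x3 uint8, red, green, blue); there is no depth.
- vision.get_calibration(name): a dict with "fx", "fy", "cx", "cy" (pixels), "position" and "orientation" of the camera in the world. Camera axes: x right, y down, z forward; pixel columns grow to the right and rows downward; lengths in m; the calibration is good to about 2 mm. A picture is of the moment at which its call begins. get_calibration takes no time and is no camera call.
A pose or a line that the arm cannot do raises r.PlanningError and nothing moves.
- r.sign_off(): hands the job in; it is judged then, once.
Trained networks look in the newest picture that a camera, given by its name, has taken for a name from the list of things; names that differ only in an ending like _2 or _b are one class to them, and where a whole thing is asked for, a point or a joint stands for the part that bears it (a point fixed in the world has none). Each returns a list of dicts, best first, with "score" (0 to 1); they miss things now and then, are a little off and sometimes report something else, mostly with a low value. They report only what shows in the picture. A call takes as long as a camera call.
- models.boxes_of(thing, camera): "at" ([x, y, z] in m, in world coordinates, good to about 4 mm: the middle of the surface that is visible of it).
- models.regions_of(thing, camera): "pixels" (480x640 bool, what is visible of it).
- models.mark_of(thing, camera): "at" ([x, y, z] in m, in world coordinates, good to about 4 mm: a listed point, or the origin of a listed thing).
Readings, each from a call of its own:
- telemetry.current_t(): time.
- telemetry.current_joints(): joint angles.
- telemetry.current_dq(): joint speeds.
- telemetry.current_joint_efforts(): joint torques, N m.
- telemetry.current_ee_pos(): TCP position.
- telemetry.current_tool_rot(): TCP orientation.
- telemetry.current_wrist_force(): force on the tool from outside, world axes, zero at the start.
- telemetry.current_torque(): the same for the moment, N m.
- telemetry.current_opening(): finger opening in m.
- telemetry.current_finger_force(): force on a finger pad.
Only numpy, scipy, OpenCV 4.12 (cv2) and the standard library are available. Lean on these libraries where they do the work, as an engineer would, in place of code of your own. Each camera call takes 0.05 s, during which the arm holds its last target. There are 200 camera calls.

TASK

Shut off the burner gas. Push the cover of the white bench service box fully aside along its track, away from the valves and without lifting it out, then push the yellow gas handle round to its stop so that it lies shut across its outlet pipe. Leave the blue air handle and the things standing about as they are, and leave the cover open so that the shut handle can be seen.

Things in the scene. Friction and masses are not known exactly. Their poses are not given: they have to be found in the camera images.
- service_box: White metal box screwed to the worktop, 132 (x) by 452 (y) by 85 mm high; end tabs make it 500 mm long, two metal hose nozzles stick 42 mm out of its front (-x) face. Origin: centre of its underside; y along its length, to the robot's left. Left half (y +6 to +218 mm): open-topped valve bay; right half: closed deck. A loose cover lies in an open track along its whole top.
- bay_centre (a point): Middle of the valve bay's mouth, at y +112 mm in the box's frame, on the track's floor (z 74 mm). The bay is 116 mm wide inside (x -58 to +58 mm in the box's frame), 212 mm long, its floor at z 4 mm. The track's guide lips and end stops rise to z 85 mm; the stops stand at y -218 and +218 mm.
- cover: Loose aluminium cover plate, 122 (x) by 212 (y) by 4 mm, 0.35 kg, a black push rib across its middle. Origin: centre of its underside; axes as the box's. It starts over the valve bay (origin at y +85 to +112 mm in the box's frame) and slides with a few newtons along the box's -y, onto the deck, until it meets the end stop with its origin at y -112 mm.
- cover_rib (a point): Centre of the push rib's top edge, 32 mm above the plate's underside (28 mm above its top). The rib is 84 mm along the box's x and 14 mm thick along its y.
- gas_stem (a point): On the vertical turning axis of the gas valve (yellow handle, yellow ring on its nozzle), at the handle's middle height, 57 mm above the worktop. Which valve stands at the left varies: the two axes are 90 mm apart, at y 62 and 152 mm in the box's frame, both at x +30 mm.
- gas_grip (a point): Middle of the outer part of the yellow handle, 45 mm from the turning axis. The handle's sleeve is 13 mm wide and 10 mm high (z 52 to 62 mm), from 18 to 60 mm from the axis. Under it the metal valve body and the outlet pipe reach up to z 40 mm, the stem and its gland right under the hub higher.
- gas_handle (a joint): Angle of the yellow handle, rad: 0 = open, pointing to the box's front (-x, towards the robot) along its outlet pipe; turns clockwise seen from above to pi/2 = shut against its stop, pointing along the box's +y. Starts at 0 to 0.25; stiff (0.25 N m of friction, about 6 N at the grip point) and stays where it is left.
- air_grip (a point): The same point of the blue handle (compressed air), 45 mm from its own axis; the same kind of valve, nearly open.
- air_handle (a joint): Angle of the blue handle, rad, same sense; starts at 0 to 0.12 and must stay there.
- wash_bottle: White wash bottle with red cap and bent spout, 64x109x183 mm, left of the box; origin at its underside.
- media_bottle: Bottle with blue cap, 67 mm across, 138 mm high, at the left; origin at its underside.
- beaker: Small clear beaker, 55 mm across, 70 mm high, right of the box; origin at its underside.
- vial_amber: Amber vial with black cap, 23 mm across, 48 mm high, in front of the box; origin at its underside.
- vial_clear: Clear vial with black cap, 23 mm across, 48 mm high, in front of the box; origin at its underside.
- timer: White timer with three coloured keys, 64x64x21 mm, in front of the box; origin at its underside.

How it is judged:
On the way, in this order (a step that is already met when the one before it is completed fails the run):
1. the cover is pushed fully aside onto the deck, still in its track (y of cover in the frame of service_box below -0.1 m and z of cover in the frame of service_box below 0.078 m), for 0.2 s.
2. the yellow gas handle is pushed to its stop (value of joint gas_handle above 1.45 rad), for 0.2 s.
At the end, for the whole second after the job is handed in: The cover lies at rest in its track with its middle within about 12 mm of the right end stop's position (origin beyond 100 mm along the box's -y), the yellow handle is within 7 degrees of its shut stop (over 1.45 rad), and the blue handle has not been turned (grip point within 6 mm of its start) (all of step 1 and linear speed of cover below 0.01 m/s and value of joint gas_handle above 1.45 rad and value of joint air_handle below 0.25 rad and distance of air_grip from where it was at the start of the episode below 0.006 m); the robot touches nothing.
It fails at once if the cover is lifted or tipped out of its track (over 8 mm or 5 degrees) (z of cover in the frame of service_box above 0.082 m or angle between cover's own z axis and vertical above 0.087 rad).
It fails at once if the blue air handle is turned (over 10 mm at its grip point) (distance of air_grip from where it was at the start of the episode above 0.01 m).
It fails at once if a thing standing about is lifted, knocked over or moved over 25 mm (distance of any of wash_bottle, media_bottle, beaker, vial_amber, vial_clear, timer from where it was at the start of the episode above 0.025 m or angle between any of wash_bottle, media_bottle, beaker, vial_amber, vial_clear's own z axis and vertical above 0.5 rad).
It also fails if it takes over 48 s, if anything falls off the work surface, if the arm or the gripper's body presses on something with over 40 N, if the wrist force passes 120 N, or if a joint passes its speed limit or range.

## Working session

There is one attempt and no reset: what is moved stays moved. The work goes in short steps, each a Python script; the robot and the scene stay as the last script left them, time stands still between calls to the robot, and variables do not carry over. Pictures are saved under pics/ and viewed, at most 10 in all, crops included, and the job is handed in when it is done.

```bash
ls; mkdir -p pics; python3 - <<'E'
from plant import r, vision, models, telemetry
import cv2, numpy as np
for c in("scene","top"):
    im=vision.snapshot(c); cv2.imwrite(f"pics/{c}0.png",im[:,:,::-1])
    k=vision.get_calibration(c); print(c,k)
    for t in("service_box","bay_centre","cover","cover_rib","gas_stem","gas_grip","air_grip","wash_bottle","media_bottle","beaker","vial_amber","vial_clear","timer"):
        m=models.mark_of(t,c); print(t,[(np.round(d["at"],3).tolist(),round(d["score"],2)) for d in m[:2]])
print(telemetry.current_t(), telemetry.current_tool_rot(), r.nose_length)
E
```

```text
pics
scene {'fx': 499.7862038795639, 'fy': 499.7862038795639, 'cx': 310.79855101429814, 'cy': 240.17026913369332, 'position': array([-0.55913653, -0.41237312,  0.64475313]), 'orientation': array([-0.45371956,  0.72767281, -0.44166528,  0.26374726])}
service_box [([0.474, 0.104, 0.005], 0.71)]
bay_centre [([0.31, 0.328, -0.0], 0.3)]
cover [([0.473, 0.208, 0.075], 0.57)]
cover_rib [([0.476, 0.206, 0.106], 0.96)]
gas_stem []
gas_grip []
air_grip []
wash_bottle [([0.507, 0.495, 0.003], 0.68)]
media_bottle [([0.398, 0.554, 0.003], 0.97)]
beaker [([0.309, -0.242, 0.001], 0.62), ([0.344, -0.324, 0.0], 0.6)]
vial_amber [([0.322, -0.182, 0.001], 0.66)]
vial_clear [([0.307, -0.242, -0.0], 0.57)]
timer [([0.31, 0.327, -0.002], 0.9)]
top {'fx': 543.4576557597305, 'fy': 543.4576557597305, 'cx': 321.29634124021646, 'cy': 245.86970821107437, 'position': array([0.05312282, 0.12618486, 1.68398966]), 'orientation': array([ 0.08036052, -0.6933484 ,  0.71180818, -0.07835367])}
service_box [([0.469, 0.097, 0.002], 0.81)]
bay_centre [([0.398, 0.556, -0.0], 0.19)]
cover [([0.471, 0.207, 0.077], 0.63)]
cover_rib [([0.48, 0.207, 0.107], 0.69)]
gas_stem []
gas_grip [([0.47, 0.098, -0.002], 0.73)]
air_grip []
wash_bottle [([0.508, 0.494, 0.001], 0.72)]
media_bottle [([0.395, 0.554, -0.002], 0.6)]
beaker []
vial_amber []
vial_clear []
timer [([0.309, 0.326, -0.0], 0.84)]
1.4 [4.37749242e-05 9.83231996e-01 1.82359096e-01 5.24257430e-07] 0.025
```

View pics/scene0.png

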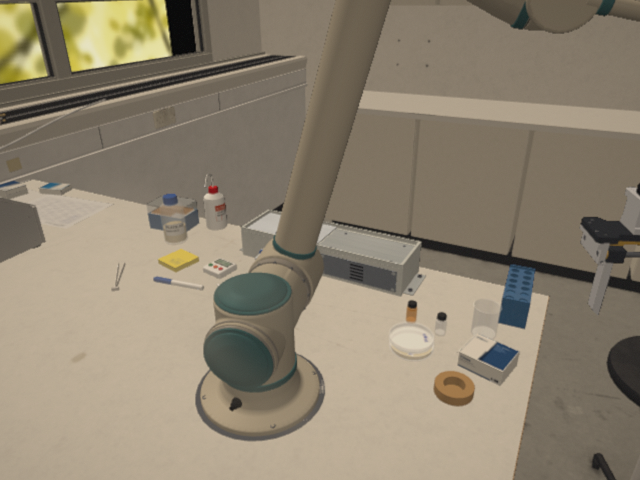

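View pics/top0.png

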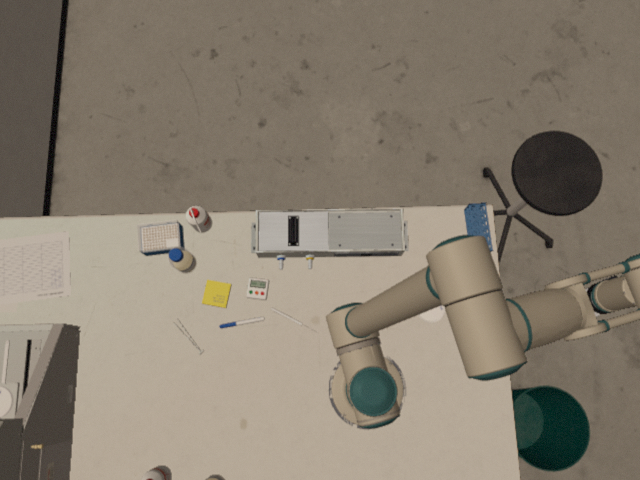

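Scene view: the cover sits over the left (valve) half, partly hidden by the arm. Top view: box spans about (255..405, 210..255) with the rib at (293,231). The yellow nozzle at (309,260) is right of the blue one (281,261), so the gas valve is the right-hand one, at box y = 62 mm.

```bash
cat > h.py <<'E'
from plant import r, gripper_to, inverse_kinematics, vision, models, telemetry
import cv2, numpy as np
from scipy.spatial.transform import Rotation as R
def ray(c,uv,z):
    k=vision.get_calibration(c); uv=np.atleast_2d(uv).astype(float)
    d=np.c_[(uv[:,0]-k["cx"])/k["fx"],(uv[:,1]-k["cy"])/k["fy"],np.ones(len(uv))]
    d=R.from_quat(k["orientation"],scalar_first=True).apply(d); p=k["position"]
    return (p+d*((z-p[2])/d[:,2])[:,None])[:,:2]
def down(a): return np.array([0,np.cos(a/2),np.sin(a/2),0])
E
python3 - <<'E'
from h import *
im=vision.snapshot("top")
m=models.regions_of("service_box","top")[0]["pixels"]|models.regions_of("cover","top")[0]["pixels"]
us=np.arange(265,398); us=us[m[:,us].any(0)]
vs=m[:,us].argmax(0)
# refine: strongest gradient near the far edge
p=ray("top",np.c_[us,vs-.5],.085)
l=cv2.fitLine(p.astype(np.float32),cv2.DIST_HUBER,0,.001,.001).ravel(); print("back edge",l,"yaw",np.arctan2(-l[0],l[1]) if l[1]>0 else np.arctan2(l[0],-l[1]))
ys,xs=np.nonzero(m); print(xs.min(),xs.max(),ys.min(),ys.max())
c=im[195:275,240:420]; cv2.imwrite("pics/crop1.png",cv2.resize(c[:,:,::-1],None,fx=4,fy=4,interpolation=cv2.INTER_CUBIC))
rm=models.regions_of("cover_rib","top"); 
for d in rm[:1]:
    q=np.argwhere(d["pixels"])[:,::-1]; print("cover px",q.min(0),q.max(0))
for a in(-np.pi/2,np.pi/2): print(a,inverse_kinematics([.473,.24,.2],down(a)),inverse_kinematics([.473,-.01,.11],down(a)))
E
```

```text
back edge [0.01229895 0.99992436 0.5342995  0.01848242] yaw -0.0122992555
251 408 208 257
cover px [259 211] [329 250]
-1.5707963267948966 None None
1.5707963267948966 [ 3.38329966e-01  2.28546614e-01  1.64914069e+00 -4.44089210e-16
  1.26390534e+00  3.38329966e-01] [-1.68360006e-01  2.29323478e-01  1.90092782e+00 -4.44089210e-16
  1.01134135e+00 -1.68360006e-01]
```

View pics/crop1.png

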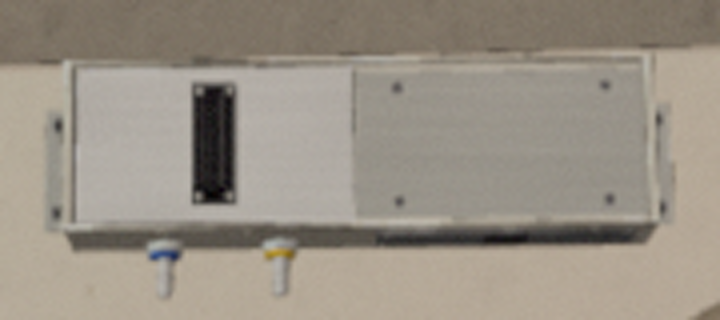

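The crop confirms the layout: box top corners are at crop (66,62), (652,55), (655,222) and (68,228), the rib at (194..234, 84..203), and the cover's right edge at x=353.

```bash
python3 - <<'E'
from h import *
px=lambda a:np.array(a)/4.+[240-.375,195-.375]
c=ray("top",px([(66,62),(652,55),(655,222),(68,228)]),.085); ctr=c.mean(0)
v=(c[0]-c[1])+(c[3]-c[2]); yaw=np.arctan2(-v[0],v[1])
print("corners",c.round(4).tolist(),"ctr",ctr,"yaw",yaw, "len",np.linalg.norm(v)/2)
rib=ray("top",px([(194,84),(234,84),(234,203),(194,203)]),.106); print("rib",rib.round(4).tolist(),rib.mean(0))
np.savez("box.npz",ctr=ctr,yaw=yaw)
ex=np.array([np.cos(yaw),np.sin(yaw)]);ey=np.array([-ex[1],ex[0]])
rc=rib.mean(0)-ctr; print("rib in box",rc@ex,rc@ey)
W=lambda x,y,z:[*(ctr+x*ex+y*ey),z]
q=down(np.pi/2+yaw); yr=rc@ey
gripper_to(0.0,20)
r.move_to(W(0,yr+.04,.16),q)
print(telemetry.current_t())
r.move_l(W(0,yr+.04,.086+.025),vel=.1)
f0=telemetry.current_wrist_force()
hit=r.move_l(W(0,yr+.005,.111),vel=.05,guard=3)
print(hit,telemetry.current_ee_pos(),telemetry.current_wrist_force()-f0,telemetry.current_t())
E
```

```text
corners [[0.5368, 0.3229], [0.5301, -0.1261], [0.3992, -0.1206], [0.4065, 0.3213]] ctr [0.46814529 0.09935012] yaw -0.01565736230699 len 0.44551863517181983
rib [[0.5105, 0.2237], [0.5097, 0.1935], [0.4176, 0.195], [0.4184, 0.2248]] [0.46403327 0.20924818]
rib in box -0.005832156607790393 0.1098202093539825
5.9417
False [0.46994123 0.2137013  0.1109727 ] [ 0.44084575 -0.86115613 -0.79529961] 7.4333
```

```bash
python3 - <<'E'
from h import *
for c in("top","scene"):
    im=vision.snapshot(c)
    if c=="scene": o=im[170:320,200:450]
    else: o=im[170:290,220:420]
    cv2.imwrite(f"pics/{c}2.png",cv2.resize(o[:,:,::-1],None,fx=3,fy=3,interpolation=cv2.INTER_CUBIC))
    for t in("cover","cover_rib"): print(c,t,[(np.round(d["at"],3).tolist(),round(d["score"],2)) for d in models.mark_of(t,c)[:1]])
E
python3 -c "
import cv2,numpy as np
a=cv2.imread('pics/top2.png');b=cv2.imread('pics/scene2.png');w=750
a=cv2.copyMakeBorder(a,0,0,0,w-a.shape[1],0);o=np.vstack([a,b]);cv2.imwrite('pics/both2.png',cv2.resize(o,None,fx=.74,fy=.74))"
```

```text
top cover [([0.477, 0.199, 0.105], 0.41)]
top cover_rib []
scene cover [([0.476, 0.199, 0.073], 0.97)]
scene cover_rib []
```

View pics/both2.png

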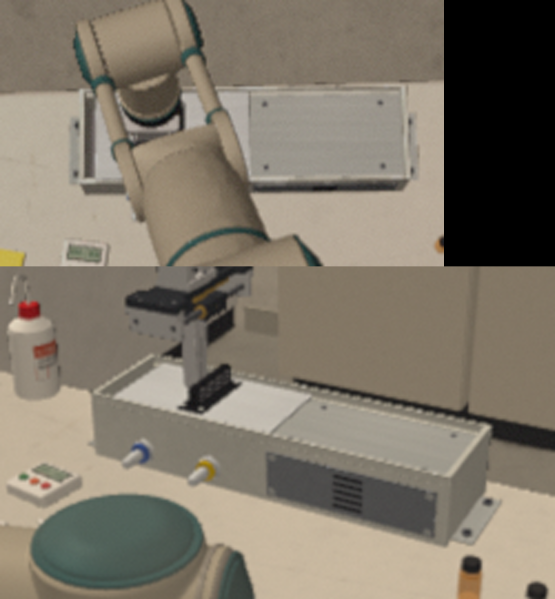

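The finger touches the rib and the cover has started to slide: a gap now shows at the left end. I'll keep pushing to the end stop.

```bash
cat >> h.py <<'E'
import os
if os.path.exists("box.npz"):
    b=np.load("box.npz"); ctr=b["ctr"]; yaw=float(b["yaw"])
    ex=np.array([np.cos(yaw),np.sin(yaw)]);ey=np.array([-ex[1],ex[0]])
W=lambda x,y,z:[*(ctr+x*ex+y*ey),z]
B=lambda p:np.array([(p[:2]-ctr)@ex,(p[:2]-ctr)@ey,p[2]])
E
python3 - <<'E'
from h import *
print(r.move_l(W(0,-.075,.111),vel=.07,guard=15),B(telemetry.current_ee_pos()),telemetry.current_wrist_force())
print(r.move_l(W(0,-.115,.111),vel=.03,guard=8),B(telemetry.current_ee_pos()),telemetry.current_wrist_force())
p=B(telemetry.current_ee_pos())
r.move_l(W(p[0],p[1]+.015,.111),vel=.1); r.move_l(W(p[0],p[1]+.015,.2),vel=.2)
r.move_to(W(-.1,-.25,.3),down(np.pi/2+yaw))
for c in("top","scene"):
    im=vision.snapshot(c)
    o=im[190:280,240:420] if c=="top" else im[190:300,225:435]
    cv2.imwrite(f"pics/{c}3.png",cv2.resize(o[:,:,::-1],(o.shape[1]*4,o.shape[0]*4) if c=="top" else (o.shape[1]*3,o.shape[0]*3),interpolation=cv2.INTER_CUBIC))
    for t in("service_box","bay_centre","cover","cover_rib","gas_stem","gas_grip","air_grip"):
        print(c,t,[(np.round(d["at"],3).tolist(),B(np.array(d["at"])).round(3).tolist(),round(d["score"],2)) for d in models.mark_of(t,c)[:2]])
print(telemetry.current_t())
a=cv2.imread('pics/top3.png');b=cv2.imread('pics/scene3.png')
b=cv2.copyMakeBorder(b,0,0,0,a.shape[1]-b.shape[1],0);o=np.vstack([a,b]);cv2.imwrite('pics/both3.png',cv2.resize(o,None,fx=.85,fy=.85))
E
```

```text
False [ 3.73089509e-05 -7.48972040e-02  1.11000981e-01] [ 0.28857276  1.01993483 -0.4897247 ]
True [ 6.12076204e-05 -9.62083875e-02  1.10769879e-01] [0.05823617 1.21098485 0.60746103]
top service_box [([0.472, 0.098, 0.001], [0.004, -0.001, 0.001], 0.64)]
top bay_centre [([0.477, 0.212, 0.076], [0.007, 0.113, 0.076], 0.65), ([0.396, 0.553, -0.001], [-0.079, 0.452, -0.001], 0.46)]
top cover [([0.47, -0.012, 0.074], [0.004, -0.111, 0.074], 0.81), ([0.348, -0.324, -0.001], [-0.114, -0.425, -0.001], 0.21)]
top cover_rib [([0.478, -0.016, 0.105], [0.012, -0.115, 0.105], 0.65), ([0.461, 0.173, 0.061], [-0.009, 0.074, 0.061], 0.51)]
top gas_stem [([0.5, 0.163, 0.06], [0.03, 0.064, 0.06], 0.89), ([0.468, 0.098, 0.0], [-0.0, -0.001, 0.0], 0.34)]
top gas_grip [([0.461, 0.17, 0.058], [-0.008, 0.071, 0.058], 0.67), ([0.398, 0.556, -0.002], [-0.077, 0.456, -0.002], 0.57)]
top air_grip [([0.458, 0.252, 0.057], [-0.012, 0.153, 0.057], 0.58)]
scene service_box [([0.471, 0.103, 0.004], [0.003, 0.004, 0.004], 0.77)]
scene bay_centre [([0.475, 0.21, 0.077], [0.005, 0.11, 0.077], 0.89)]
scene cover [([0.469, -0.012, 0.077], [0.003, -0.111, 0.077], 0.97)]
scene cover_rib [([0.474, -0.019, 0.104], [0.008, -0.118, 0.104], 0.77), ([0.456, 0.174, 0.058], [-0.013, 0.074, 0.058], 0.55)]
scene gas_stem [([0.5, 0.161, 0.054], [0.031, 0.062, 0.054], 0.73)]
scene gas_grip []
scene air_grip [([0.46, 0.251, 0.055], [-0.01, 0.152, 0.055], 0.59)]
13.9583
```

View pics/both3.png

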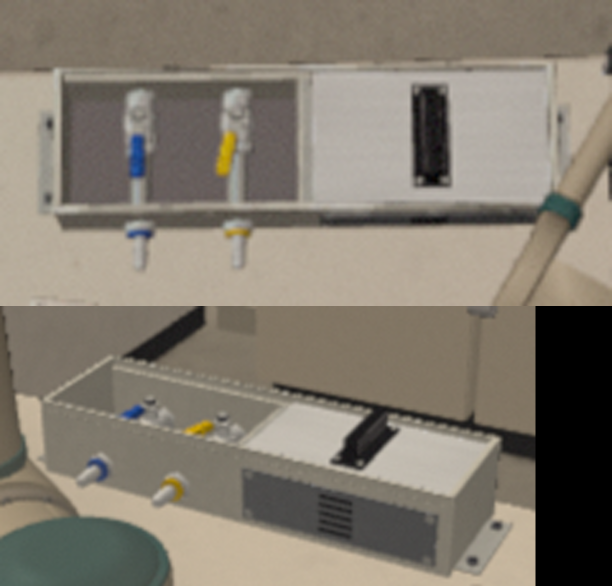

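The cover is at its stop (box y about -111 mm). The bay is open, with the yellow handle at about 0.2 rad at crop (226,155) and the blue one at (138,157). The gas stem reads the same in both views, box (30.5, 63, 57) mm. Next I push the handle round in small chords, turning the tool with it.

```bash
cat > sweep.py <<'E'
from h import *
S=np.array([.031,.063])
def pose(th,rad=.042,d=.0145,z=.072):
    u=np.array([-np.cos(th),np.sin(th)]);t=np.array([np.sin(th),np.cos(th)])
    p=S+rad*u-d*t
    return W(*p,z),down(np.pi/2-th+yaw)
E
python3 - <<'E'
from sweep import *
p,q=pose(.1,d=.033,z=.2)
print([inverse_kinematics(*pose(t)) is not None for t in(.1,.8,1.6)])
r.move_to(p,q)
p,q=pose(.1,d=.033)
hit=r.move_l(p,vel=.08,guard=4); print("down",hit,B(telemetry.current_ee_pos()))
if not hit:
    f0=telemetry.current_wrist_force()
    for th in list(np.arange(.1,1.45,.16)):
        p,q=pose(th); hit=r.move_l(p,q,vel=.05,guard=25)
        print(round(th,2),hit,(telemetry.current_wrist_force()-f0).round(1),B(telemetry.current_ee_pos()).round(4),round(telemetry.current_t(),1))
        if hit: break
E
```

```text
[True, True, True]
down False [-0.01370743  0.03442725  0.07241706]
0.1 False [-0.2 -1.2 -1.5] [-0.0123  0.0531  0.072 ] 17.4
0.26 False [ 0.2 -5.  -0.3] [-0.0133  0.0588  0.0719] 17.7
0.42 False [ 0.1 -4.9 -0.7] [-0.0133  0.0662  0.0719] 18.0
0.58 False [ 0.8 -4.6 -0.5] [-0.0123  0.0736  0.0719] 18.3
0.74 False [-1.1 -3.4 -2.1] [-0.0101  0.0806  0.0719] 18.6
0.9 False [-2.4 -2.8 -0.9] [-0.0071  0.087   0.0719] 19.0
1.06 False [-3.6 -1.8 -0. ] [-0.003   0.0928  0.0718] 19.3
1.22 False [-4.1  0.6 -0.2] [0.0021 0.0981 0.0718] 19.6
1.38 False [-3.3  1.7 -1.1] [0.0081 0.1021 0.0717] 19.9
```

```bash
python3 - <<'E'
from sweep import *
for th in(1.46,1.53,1.58,1.63,1.68,1.73):
    p,q=pose(th); hit=r.move_l(p,q,vel=.03,guard=14)
    print(th,hit,telemetry.current_wrist_force().round(1),B(telemetry.current_ee_pos()).round(4),telemetry.current_t())
    if hit or np.hypot(*telemetry.current_wrist_force()[:2])>15: break
r.hold(.3)
e=B(telemetry.current_ee_pos())
r.move_l(W(e[0]-.012,e[1],e[2]),vel=.05); r.move_l(W(e[0]-.012,e[1],.2),vel=.15)
r.move_to(W(-.1,-.25,.3),down(np.pi/2+yaw))
for c in("top","scene"):
    im=vision.snapshot(c)
    o=im[190:280,240:420] if c=="top" else im[190:300,225:435]
    cv2.imwrite(f"pics/{c}4.png",cv2.resize(o[:,:,::-1],None,fx=4-(c!="top"),fy=4-(c!="top"),interpolation=cv2.INTER_CUBIC))
    for t in("cover","gas_stem","gas_grip","air_grip"):
        print(c,t,[(B(np.array(d["at"])).round(3).tolist(),round(d["score"],2)) for d in models.mark_of(t,c)[:2]])
print(telemetry.current_t())
a=cv2.imread('pics/top4.png');b=cv2.imread('pics/scene4.png')
b=cv2.copyMakeBorder(b,0,0,0,a.shape[1]-b.shape[1],0);o=np.vstack([a,b]);cv2.imwrite('pics/both4.png',cv2.resize(o,None,fx=.85,fy=.85))
E
```

```text
1.46 False [-3.8  2.7 -0.1] [0.0111 0.1037 0.0717] 20.15
1.53 False [-4.5  3.3 -0.6] [0.0141 0.1051 0.0717] 20.4
1.58 False [-5.4  3.5 -1. ] [0.0161 0.106  0.0717] 20.65
1.63 False [-4.5  2.9 -0.7] [0.018  0.1067 0.0717] 20.9
1.68 False [-8.4  4.   2. ] [0.0179 0.1072 0.0716] 21.15
1.73 False [-11.9   5.1   5.8] [0.0178 0.1077 0.0714] 21.4
top cover [([0.006, -0.11, 0.076], 0.75)]
top gas_stem [([0.032, 0.06, 0.056], 0.59), ([0.01, -0.114, 0.108], 0.27)]
top gas_grip [([0.034, 0.108, 0.058], 0.53)]
top air_grip [([-0.013, 0.152, 0.056], 0.53)]
scene cover [([0.004, -0.112, 0.071], 0.66)]
scene gas_stem [([0.032, 0.063, 0.053], 0.61)]
scene gas_grip [([0.032, 0.107, 0.056], 0.64), ([-0.141, -0.281, 0.001], 0.37)]
scene air_grip [([-0.01, 0.158, 0.052], 0.39)]
25.9083
```

View pics/both4.png

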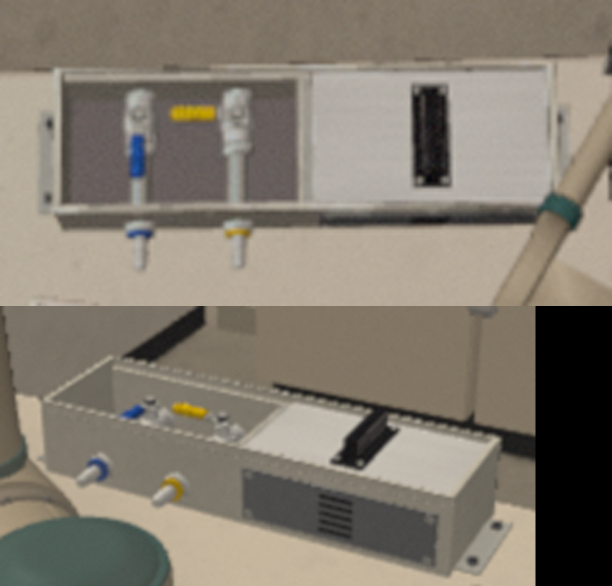

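The yellow handle at crop (193,113) lies square across its pipe, against the stop. The blue handle at (138,157) is unmoved, the cover is at its end stop, and the arm is clear.

```bash
python3 -c "
from plant import r
print(r.sign_off())"
```

```text
the job is handed in; nothing more can be done
None
```

The gas is shut off and the job is handed in: the cover is at its right end stop in the track, the yellow handle is at its shut stop across its pipe, the blue handle is unmoved, and the arm is clear.

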